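# Wind the router cutter up to its stop and lock it

### The arm

A 6-joint arm with a two-finger parallel gripper is mounted at the origin on the work surface. World frame = base frame: x ahead of the robot, y to its left, z up, the work surface at z = 0. Lengths are in mm, angles in degrees, forces in N, time in s.
With the tool pointing down it reaches from about 300 to 850 mm from the base axis. Payload 4.2 kg.
Tool frame: the origin (TCP) lies midway between the tips of the shut fingers; the grasp point (between the pads) lies 19 mm behind it (env.grip_point_offset is the distance from the TCP to the grasp point, in mm); z points along the fingers, x is the direction in which the jaws open and shut, and the axes are right-handed (so a half turn about z gives the same grasp; the last joint's range is limited). The gripper opens to 91 mm and grips with 3 to 60 N. Pads are 32 mm wide; open, the fingers measure 118 mm over their backs; the gripper's body (76 mm by 178 mm) begins 60 mm behind the grasp point.
Start: joints at [71.677, 18.312, 89.639, -0, 72.044, -1.146], TCP at [169.817, 549.37, 192.076] pointing down, gripper open.
Joint ranges: [-177.97, 177.97], [-48.28, 115.42], [12.27, 149.76], [-77.06, 257.06], [2.81, 150.46], [-146.56, 146.56]. Speed limits (degrees/s): [147.25, 147.25, 180, 180, 180, 180].

### API

Orientations are given as [roll, pitch, yaw] about the fixed x, y, z axes, in that order (R = Rz(yaw) Ry(pitch) Rx(roll)).
In Python, from workcell import env gives the robot as it stands.
- The arm moves only by the shell command python3 -m pendant 'ROWS' [FORCE]. ROWS is JSON, a list of rows, each an object with "xyz": the shift along the tool's x, y, z in m, a list of three; "roll": the turn about the tool's z in degrees; "jaw": the closure, from 0 (fully open) to 1 (shut). A call has exactly 8 rows; each row is the pose to reach, as a shift and turn from the pose commanded when the call began, along the tool's axes at that moment; what a row does not reach only later rows make up. A row lasts 1/8 s, in which the tool goes at most 62.5 mm and 10.7 degrees, less where a joint would pass 70% of its speed; a pose out of reach is approached as far as the arm can. A call with a gripper value outside its range is refused whole. The fingers move at their own pace and stop on an object; FORCE is the grip in N (left out, the last holds). Time passes only in rows, so rows that repeat a pose let the fingers close, or fill a call up. It gives the time, the measured TCP pose, the force and the opening at its end, in the units of the state.
- env.state(): the state, without advancing time (a new reading comes with each control period).
- env.grab_frame(name): name is "scene" or "top"; returns (picture, depth): 384x512x3 uint8, blue, green, red; 384x512 float32, mm along the optical axis (not along the pixel's ray), 0 where there is no reading.
- env.camera_params(name): a dict with "camera_matrix" (3x3 intrinsics, pixels), "cam_to_world" (4x4, takes a point from camera to world coordinates). Camera axes: x right, y up, looking along -z (the intrinsics and any distortion apply to the point x, -y, -z); pixel columns grow to the right and rows downward; lengths in mm; the calibration is good to about 2 mm. A picture is of the moment at which its call begins. camera_params takes no time and is no camera call.
- env.job_done(): hands the job in, once; it reports no verdict.
The state is a dict: "time_s": time; "qpos": joint angles; "qvel": joint speeds; "effort": joint torques, N m; "ee_pos": TCP position; "ee_rot": TCP orientation; "force": force on the tool from outside, world axes, zero at the start; "torque": the same for the moment, N m; "gripper_width": finger opening in mm.
Only numpy, scipy, OpenCV 4.12 (cv2) and the standard library are available. Lean on these libraries where they do the work, as an engineer would, in place of code of your own. Each camera call takes 0.05 s, during which the arm holds its last target. There are 200 camera calls.

### The job

Hold the crank by its grip and wind it clockwise at an even, unhurried pace (about three or four seconds a turn), keeping hold of it over the heavy point in each turn so that it never races or springs away, until the router cutter is fully up against its stop. Feel for the stop and only lean on it lightly, never force the crank against it. Then swing the lock lever all the way over to its locked end and let go, leaving the other things where they lie.

Things in the scene. Friction and masses are not known exactly. Their poses are not given: they have to be found in the camera images.
- router_table: grey router-table top, 360 x 440 x 12 mm, fixed on the bench. Origin on the bench; own x away from the robot, y along the fence, z up. In its frame (mm): crank shaft at x -10, y 80; lock pivot at x -20, y -80; two wooden fence halves at x 76 to 94, tops 60 above the bench; cutter in a black throat at x 102, y 0. Only the crank grip and lock knob rise above 65 mm.
- crank: steel crank on an upright shaft; origin on the shaft 12 mm above the bench, own x along the arm to the grip 58 mm out. Clockwise from above raises the cutter; starts 1.7 to 2.3 turns short of the stop. A sprung roller on a cam makes it heavy once a turn, as the arm comes round to the table's -x side: from 2 up to 14 N at the grip in the 1.2 rad before, then it drives on by itself for 1.2 rad. The stop lies elsewhere.
- knob (a point): middle of the black upright grip on the end of the crank arm, 26 mm thick and 60 mm tall (from 61 to 121 mm above the bench; this point at 97 mm). The grip spins freely on its own upright pin, so it can be held from above without turning the hand.
- cutter (a point): top of the steel cutter, in the middle of the black throat; 46.0 mm above the bench when it is fully up against its stop. It rises only 1.25 mm per turn of the crank, so its measured height (noise 1.5 mm) tells only roughly when the stop comes: the stop is found by feel, as a hard end to the turning.
- twist (a joint): twist in rad of the slender steel drive rod that runs from the crank down to the lift screw under the bench: 0 unloaded, about 0.01 while winding; once the screw is at its stop it grows by about 0.041 rad (2.4 mm at the grip) for each 10 N pushed clockwise on the grip. Over about 24 N (0.10 rad) is forcing it. The heavy point does not load the rod.
- lock (a joint): angle in rad of the lever that locks the lift: 0 unlocked (it points towards the robot, along the table's -x), growing counter-clockwise seen from above, to 1.2 at its locked end stop. Starts at 0 to 0.12. Stiff: about 2 N at its knob, stays where it is left.
- lock_knob (a point): on the black upright knob, 18 mm thick, at the end of the lock lever; knob from 42 to 82 mm above the bench, this point at 67 mm; lever arm top at 42 mm.
- lock_pivot (a point): on the upright axis of the lock lever, at the same height as lock_knob and 52 mm from it.
- push_block: pale wooden push block, 50 x 120 mm and 42 mm high, lying on the table top beyond the fence; leave alone. Origin under its centre.
- setting_bar: small steel setting bar, 12 x 75 x 12 mm, lying on the table top beyond the fence; leave alone. Origin under its centre.
- mallet: dark wooden carver's mallet, 258 mm long, 80 mm thick, lying on the bench to the robot's right; leave alone. Origin under the head.
- gouge: carving gouge, 265 mm long, with a pale wooden handle, lying on the bench to the robot's left; leave alone. Origin under its middle.

How it is judged (in metres and radians):
On the way, in this order (a step that is already met when the one before it is completed fails the run):
1. the cutter is wound fully up against its stop (height (world z) of cutter above 0.04598 m), for 0.2 s.
2. the lock lever is swung to its locked end (value of joint lock above 1.1 rad), for 0.2 s.
At the end, for the whole second after the job is handed in: the cutter is home against its stop (within 0.02 mm of height, that is 6 mm of travel at the crank grip), the crank is still, and the lock lever is within 0.1 rad of its locked end (height (world z) of cutter above 0.04598 m and value of joint lock above 1.1 rad and angular speed of crank below 0.1 rad/s); the robot touches nothing.
It fails at once if the crank races, springs on or kicks back (faster than 5 rad/s) (angular speed of crank above 5 rad/s).
It fails at once if the crank is forced against the stop (drive rod twisted by over 0.10 rad, about 24 N at the grip) (value of joint twist above 0.1 rad).
It fails at once if the lift is locked before the cutter is home (value of joint lock above 0.5 rad and height (world z) of cutter below 0.0459 m).
It fails at once if one of the other things is moved (distance of any of push_block, setting_bar, mallet, gouge from where it was at the start of the episode above 0.015 m).
It also fails if it takes over 72 s, if anything falls off the work surface, if the arm or the gripper's body presses on something with over 40 N, if the wrist force passes 120 N, or if a joint passes its speed limit or range.

## Working session

There is one attempt and no reset: what is moved stays moved. The work goes in short steps, Python scripts to look and compute and a shell command to move; the robot and the scene stay as the last step left them, time stands still between calls to the robot, and variables do not carry over. Pictures are saved under pics/ and viewed, about 8 in all and at most 12, crops included, and the job is handed in when it is done.

```bash
mkdir -p pics; ls
python3 - <<'E'
from workcell import env
import cv2,numpy as np
s=env.state();print({k:np.round(v,3).tolist() for k,v in s.items()})
for n in("scene","top"):
    im,d=env.grab_frame(n);cv2.imwrite(f"pics/{n}0.png",im);np.save(f"pics/{n}0.npy",d)
    p=env.camera_params(n);print(n,np.round(p["camera_matrix"],1).tolist(),np.round(p["cam_to_world"],3).tolist(),[k for k in p])
a=cv2.imread("pics/scene0.png");b=cv2.imread("pics/top0.png")
E
```

```text
pics
{'time_s': 0.0, 'qpos': [71.678, 18.352, 89.705, -0.002, 72.044, -1.146], 'qvel': [0.072, 0.079, -0.059, -0.029, 0.106, 0.055], 'effort': [-0.0, -41.247, -23.197, 0.073, 0.046, -0.0], 'ee_pos': [169.64, 548.845, 191.229], 'ee_rot': [-179.999, 0.101, 72.825], 'force': [0.539, -0.609, 0.021], 'torque': [0.005, 0.009, -0.013], 'gripper_width': 90.959}
scene [[434.0, 0.0, 258.2], [0.0, 434.0, 187.8], [0.0, 0.0, 1.0]] [[-0.117, -0.533, 0.838, 1817.732], [0.993, -0.075, 0.091, 130.723], [0.014, 0.843, 0.538, 855.851], [0.0, 0.0, 0.0, 1.0]] ['camera_matrix', 'cam_to_world']
top [[374.4, 0.0, 261.7], [0.0, 374.4, 193.2], [0.0, 0.0, 1.0]] [[-0.023, 0.994, -0.111, 466.638], [-1.0, -0.022, 0.012, 0.274], [0.009, 0.111, 0.994, 1171.751], [0.0, 0.0, 0.0, 1.0]] ['camera_matrix', 'cam_to_world']
```

View pics/top0.png

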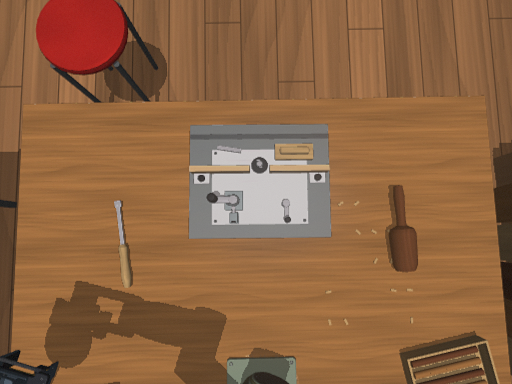

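View pics/scene0.png

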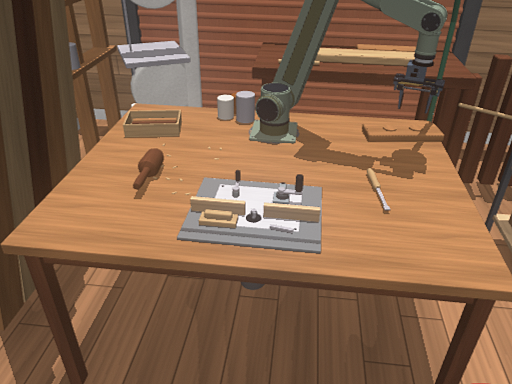

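The top view shows the crank shaft near (233,200), its grip at (212,198) pointing left (+y), the lock pivot near (286,203), its knob at (287,219), and the table corners at about (190,125) and (331,238). The scene view agrees: grip at (299,183), lock knob at (238,176).

```bash
cat > h.py <<'E'
from workcell import env
import cv2,numpy as np
def ray(n,u,v,z):
    p=env.camera_params(n);K=p["camera_matrix"];T=np.array(p["cam_to_world"])
    d=np.linalg.inv(K)@[u,v,1];d=T[:3,:3]@(d*[1,-1,-1]);o=T[:3,3]
    return o+d*(z-o[2])/d[2]
def cloud(n,D):
    p=env.camera_params(n);K=np.array(p["camera_matrix"]);T=np.array(p["cam_to_world"])
    v,u=np.indices(D.shape);c=np.stack([(u-K[0,2])/K[0,0]*D,-(v-K[1,2])/K[1,1]*D,-D],-1)
    return c@T[:3,:3].T+T[:3,3]
E
python3 - <<'E'
from h import *
im=cv2.imread("pics/top0.png");P=cloud("top",np.load("pics/top0.npy"))
def show(n,m,z0,z1):
    q=P[m&(P[...,2]>z0)&(P[...,2]<z1)];print(n,len(q),q.mean(0).round(1),q.min(0).round(),q.max(0).round())
v,u=np.indices(im.shape[:2])
box=lambda a,b,c,d:(u>=a)&(u<=b)&(v>=c)&(v<=d)
show("grip top",box(200,222,188,210),105,140)
show("lock top",box(278,296,210,228),68,100)
show("pivot",box(278,296,195,209),20,60)
# table outline
g=(box(180,340,118,245)&(P[...,2]>5)&(P[...,2]<25)).astype(np.uint8)
g=cv2.morphologyEx(g,cv2.MORPH_OPEN,np.ones((3,3)))
c=max(cv2.findContours(g,0,2)[0],key=cv2.contourArea)
r=cv2.minAreaRect(c);print(r)
for b in cv2.boxPoints(r):print(b,ray("top",*b,12).round(1))
o=ray("top",*r[0],12);print("centre",o.round(1))
dark=(im.max(2)<60)
for n,b,z in(("grip",box(204,220,190,206),121),("lock",box(280,294,212,226),82)):
    w=np.argwhere(dark&b);print(n,len(w),w.mean(0)[::-1],w.min(0)[::-1],w.max(0)[::-1],ray("top",*w.mean(0)[::-1],z-10).round(1))
cv2.imwrite("pics/crop.png",cv2.resize(im[120:245,180:340],None,fx=5,fy=5)[:, :800])
E
```

```text
grip top 66 [575.7 131.2 119.8] [565. 120. 108.] [588. 143. 125.]
lock top 32 [509.3 -85.9  81.8] [502. -93.  77.] [517. -78.  85.]
pivot 70 [557.9 -84.5  41.9] [542. -96.  23.] [573. -72.  48.]
((259.0946350097656, 181.12062072753906), (113.52774810791016, 141.24615478515625), 89.46454620361328)
[187.94417 125.01921] [818.6 215.7  12. ]
[329.18414  123.699234] [ 813.8 -233.7   12. ]
[330.24512 237.22203] [ 454.5 -221.5   12. ]
[189.00513 238.542  ] [460.5 212.9  12. ]
centre [633.8  -6.2  12. ]
grip 32 [212.5625  197.65625] [207 193] [216 201] [574.9 127.7 111. ]<stdin>:19: RuntimeWarning: Mean of empty slice.
  ret = um.true_divide(
Traceback (most recent call last):
ValueError: zero-size array to reduction operation minimum which has no identity
```

Run:
```python
from h import *
im=cv2.imread("pics/top0.png");D=np.load("pics/top0.npy");P=cloud("top",D)
cv2.imwrite("pics/crop.png",cv2.resize(im[120:245,180:340],None,fx=5,fy=5,interpolation=cv2.INTER_CUBIC))
v,u=np.indices(im.shape[:2])
box=lambda a,b,c,d:(u>=a)&(u<=b)&(v>=c)&(v<=d)
def show(n,m,z0,z1):
    q=P[m&(P[...,2]>z0)&(P[...,2]<z1)];print(n,len(q),np.median(q,0).round(1),q.min(0).round(),q.max(0).round())
f=box(185,250,155,180)&(P[...,2]>52)&(P[...,2]<70); g=box(270,335,155,180)&(P[...,2]>52)&(P[...,2]<70)
q=P[f|g];a=np.polyfit(q[:,1],q[:,0],1);print("fence line x=",a,"n",len(q),q.min(0),q.max(0))
show("arm/hub",box(222,243,190,212),40,75)
show("cutter",box(255,266,158,170),30,60)
w=np.argwhere((im.max(2)<70)&box(250,270,155,175));print("throat px",w.mean(0)[::-1],ray("top",*w.mean(0)[::-1],12).round(1))
print(P[192:210:2,222:244:2,2].round().astype(int))
```

```text
fence line x= [1.07665824e-02 6.66825542e+02] n 724 [ 655.91909883 -218.25715555   52.16027294] [677.59908534 204.50495404  65.79948583]
arm/hub 170 [571.3  78.2  56.6] [537.  59.  41.] [589. 106.  67.]
cutter 48 [683.3  -6.8  40.5] [672. -16.  31.] [695.   2.  46.]
throat px [258.95238095 161.19047619] [697.1  -7.1  12. ]
[[14  9 33 27 30 30 32 29 31 28 26]
 [13  9 28 29 32 28 29 28 32 36 27]
 [12 11 45 47 63 59 63 44 31 31 33]
 [60 57 58 55 64 62 63 64 45 30 27]
 [55 59 58 57 62 66 62 60 47 28 29]
 [55 61 59 58 66 62 63 58 46 29 30]
 [10 10 31 46 44 44 44 46 31 29 28]
 [ 8 15 31 29 29 30 29 29 32 27 34]
 [16 11 29 32 30 45 44 35 27 29 30]]
```

View pics/crop.png

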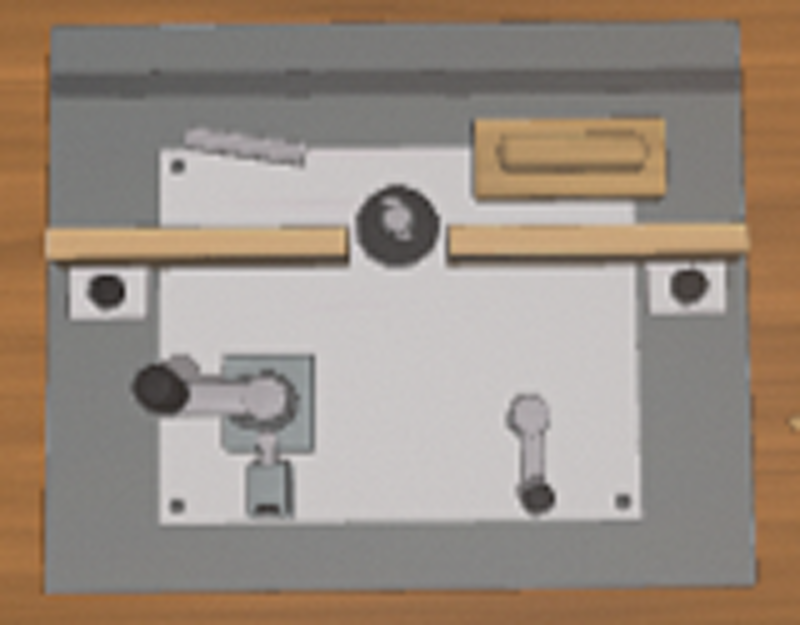

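The crop shows the hub at crop (268,397) and the grip at (160,388), with the arm along about +86° in the world frame. The fence is nearly square to the world y axis. Estimates: shaft ≈ (572.3,74.4), grip ≈ (575.7,131.7), lock pivot ≈ (560.7,-85.5), lock knob ≈ (509,-86).

```bash
python3 -m pendant '[{"xyz":[-0.014,0.026,0.002],"roll":0,"jaw":0},{"xyz":[-0.042,0.077,0.006],"roll":0,"jaw":0},{"xyz":[-0.07,0.128,0.01],"roll":0,"jaw":0},{"xyz":[-0.098,0.179,0.014],"roll":0,"jaw":0},{"xyz":[-0.126,0.23,0.018],"roll":0,"jaw":0},{"xyz":[-0.154,0.281,0.022],"roll":0,"jaw":0},{"xyz":[-0.182,0.332,0.026],"roll":0,"jaw":0},{"xyz":[-0.203,0.372,0.030],"roll":0,"jaw":0}]'
python3 -m pendant '[{"xyz":[-0.02,0.038,0.002],"roll":-2,"jaw":0},{"xyz":[-0.04,0.074,0.006],"roll":-6,"jaw":0},{"xyz":[-0.06,0.110,0.009],"roll":-10,"jaw":0},{"xyz":[-0.073,0.132,0.011],"roll":-13,"jaw":0},{"xyz":[-0.0767,0.1397,0.012],"roll":-13.2,"jaw":0},{"xyz":[-0.0767,0.1397,0.012],"roll":-13.2,"jaw":0},{"xyz":[-0.0767,0.1397,0.012],"roll":-13.2,"jaw":0},{"xyz":[-0.0767,0.1397,0.012],"roll":-13.2,"jaw":0}]'
python3 - <<'E'
from h import *
for n in("scene","top"):
    im,d=env.grab_frame(n);cv2.imwrite(f"pics/{n}1.png",im)
    c=im[150:230,200:340] if n=="scene" else im[150:250,180:300]
    cv2.imwrite(f"pics/{n}1c.png",cv2.resize(c,None,fx=5,fy=5))
E
```

```text
time_s: 1.1
ee_pos: [466.4, 243.6, 161.6]
ee_rot: [-180.0, 0.0, 72.8]
force: [-0.7, 0.7, 0.5]
gripper_width: 91.3
time_s: 2.1
ee_pos: [575.5, 131.8, 150.3]
ee_rot: [180.0, -0.0, 86.1]
force: [-0.2, -0.9, -0.4]
gripper_width: 91.4
```

View pics/scene1c.png

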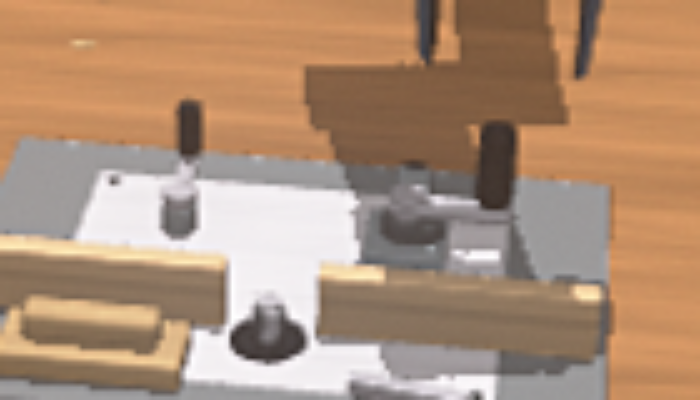

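The fingertips at crop (428,55) and (582,70) straddle the grip at (497,125), as planned, so I descend and close on it.

```bash
python3 -m pendant '[{"xyz":[0,0,0.01],"roll":0,"jaw":0},{"xyz":[0,0,0.03],"roll":0,"jaw":0},{"xyz":[0,0,0.05],"roll":0,"jaw":0},{"xyz":[0,0,0.065],"roll":0,"jaw":0.2},{"xyz":[0,0,0.07],"roll":0,"jaw":0.4},{"xyz":[0,0,0.07],"roll":0,"jaw":0.6},{"xyz":[0,0,0.07],"roll":0,"jaw":0.8},{"xyz":[0,0,0.07],"roll":0,"jaw":1}]' 40
python3 -m pendant '[{"xyz":[0,0,0],"roll":0,"jaw":1},{"xyz":[0,0,0],"roll":0,"jaw":1},{"xyz":[0,0,0],"roll":0,"jaw":1},{"xyz":[0,0,0],"roll":0,"jaw":1},{"xyz":[0,0,0],"roll":0,"jaw":1},{"xyz":[0,0,0],"roll":0,"jaw":1},{"xyz":[0,0,0],"roll":0,"jaw":1},{"xyz":[0,0,0],"roll":0,"jaw":1}]'
```

```text
time_s: 3.2
ee_pos: [576.5, 131.1, 80.7]
ee_rot: [179.9, -0.0, 86.0]
force: [1.0, 1.2, -0.5]
gripper_width: 44.1
time_s: 4.2
ee_pos: [576.4, 131.8, 80.3]
ee_rot: [180.0, -0.1, 86.0]
force: [-0.5, 4.1, 1.6]
gripper_width: 25.1
```

```bash
python3 -m pendant '[{"xyz":[-0.0004,0.007,0],"roll":0,"jaw":1},{"xyz":[-0.003,0.0185,0],"roll":0,"jaw":1},{"xyz":[-0.0078,0.029,0],"roll":0,"jaw":1},{"xyz":[-0.0145,0.0385,0],"roll":0,"jaw":1},{"xyz":[-0.0225,0.0459,0],"roll":0,"jaw":1},{"xyz":[-0.032,0.0519,0],"roll":0,"jaw":1},{"xyz":[-0.0443,0.0564,0],"roll":0,"jaw":1},{"xyz":[-0.058,0.058,0],"roll":0,"jaw":1}]'
python3 -c "
from workcell import env;print(env.state())"
```

```text
time_s: 5.2
ee_pos: [631.6, 68.4, 80.4]
ee_rot: [179.8, 0.0, 86.0]
force: [2.6, 1.9, 1.0]
gripper_width: 25.2
{'time_s': 5.2, 'qpos': array([ 5.16585679e+00,  2.83362812e+01,  9.05098167e+01, -4.56373846e-02,
        6.09647350e+01, -8.08614977e+01]), 'qvel': array([-10.30650413,  -0.89221088,   1.87284041,  -0.10467081,
         0.81721575, -10.01660392]), 'effort': array([ 4.13878192e-02, -4.75639307e+01, -1.88914365e+01, -4.89742197e-01,
        1.15660317e+00,  1.41310212e-01]), 'ee_pos': array([631.5830824 ,  68.3959722 ,  80.37039406]), 'ee_rot': array([1.79806893e+02, 9.42472548e-03, 8.60494228e+01]), 'force': array([2.62460983, 1.87207684, 0.98077784]), 'torque': array([ 0.41648147, -0.51011951,  0.01850157]), 'gripper_width': 25.23518861641314}
```

```bash
cat > arc.py <<'E'
import numpy as np,sys
def arc(phi,sweep=90,c=(0,0),R=58.):
    t=np.radians(phi+sweep*np.arange(1,9)/8);p=np.radians(phi)
    k=np.array([R*np.cos(t)-R*np.cos(p)+c[0],R*np.sin(t)-R*np.sin(p)+c[1]]).T.round(1)/1000
    print(phi,','.join('{"xyz":[%g,%g,0],"roll":0,"jaw":1}'%tuple(a) for a in k))
if __name__=="__main__":
    arc(91.4,90,(-1.2,2.2))
    for f in(181.4,271.4,1.4,91.4):arc(f)
E
python3 arc.py
```

```text
91.4 {"xyz":[-0.0125,0.0008,0],"roll":0,"jaw":1},{"xyz":[-0.0233,-0.0028,0],"roll":0,"jaw":1},{"xyz":[-0.0332,-0.0084,0],"roll":0,"jaw":1},{"xyz":[-0.0418,-0.0158,0],"roll":0,"jaw":1},{"xyz":[-0.0488,-0.0247,0],"roll":0,"jaw":1},{"xyz":[-0.0539,-0.0349,0],"roll":0,"jaw":1},{"xyz":[-0.0569,-0.0459,0],"roll":0,"jaw":1},{"xyz":[-0.0578,-0.0572,0],"roll":0,"jaw":1}
181.4 {"xyz":[0.0014,-0.0113,0],"roll":0,"jaw":1},{"xyz":[0.005,-0.0221,0],"roll":0,"jaw":1},{"xyz":[0.0106,-0.032,0],"roll":0,"jaw":1},{"xyz":[0.018,-0.0406,0],"roll":0,"jaw":1},{"xyz":[0.0269,-0.0476,0],"roll":0,"jaw":1},{"xyz":[0.0371,-0.0527,0],"roll":0,"jaw":1},{"xyz":[0.0481,-0.0557,0],"roll":0,"jaw":1},{"xyz":[0.0594,-0.0566,0],"roll":0,"jaw":1}
271.4 {"xyz":[0.0113,0.0014,0],"roll":0,"jaw":1},{"xyz":[0.0221,0.005,0],"roll":0,"jaw":1},{"xyz":[0.032,0.0106,0],"roll":0,"jaw":1},{"xyz":[0.0406,0.018,0],"roll":0,"jaw":1},{"xyz":[0.0476,0.0269,0],"roll":0,"jaw":1},{"xyz":[0.0527,0.0371,0],"roll":0,"jaw":1},{"xyz":[0.0557,0.0481,0],"roll":0,"jaw":1},{"xyz":[0.0566,0.0594,0],"roll":0,"jaw":1}
1.4 {"xyz":[-0.0014,0.0113,0],"roll":0,"jaw":1},{"xyz":[-0.005,0.0221,0],"roll":0,"jaw":1},{"xyz":[-0.0106,0.032,0],"roll":0,"jaw":1},{"xyz":[-0.018,0.0406,0],"roll":0,"jaw":1},{"xyz":[-0.0269,0.0476,0],"roll":0,"jaw":1},{"xyz":[-0.0371,0.0527,0],"roll":0,"jaw":1},{"xyz":[-0.0481,0.0557,0],"roll":0,"jaw":1},{"xyz":[-0.0594,0.0566,0],"roll":0,"jaw":1}
91.4 {"xyz":[-0.0113,-0.0014,0],"roll":0,"jaw":1},{"xyz":[-0.0221,-0.005,0],"roll":0,"jaw":1},{"xyz":[-0.032,-0.0106,0],"roll":0,"jaw":1},{"xyz":[-0.0406,-0.018,0],"roll":0,"jaw":1},{"xyz":[-0.0476,-0.0269,0],"roll":0,"jaw":1},{"xyz":[-0.0527,-0.0371,0],"roll":0,"jaw":1},{"xyz":[-0.0557,-0.0481,0],"roll":0,"jaw":1},{"xyz":[-0.0566,-0.0594,0],"roll":0,"jaw":1}
```

```bash
python3 -m pendant '[{"xyz":[-0.0125,0.0008,0],"roll":0,"jaw":1},{"xyz":[-0.0233,-0.0028,0],"roll":0,"jaw":1},{"xyz":[-0.0332,-0.0084,0],"roll":0,"jaw":1},{"xyz":[-0.0418,-0.0158,0],"roll":0,"jaw":1},{"xyz":[-0.0488,-0.0247,0],"roll":0,"jaw":1},{"xyz":[-0.0539,-0.0349,0],"roll":0,"jaw":1},{"xyz":[-0.0569,-0.0459,0],"roll":0,"jaw":1},{"xyz":[-0.0578,-0.0572,0],"roll":0,"jaw":1}]' 50
```

```text
time_s: 6.2
ee_pos: [569.2, 16.0, 80.3]
ee_rot: [179.8, -0.1, 86.0]
force: [1.8, 7.1, 2.3]
gripper_width: 25.0
```

```bash
python3 -m pendant '[{"xyz":[0.0017,-0.0113,0],"roll":0,"jaw":1},{"xyz":[0.0055,-0.0221,0],"roll":0,"jaw":1},{"xyz":[0.0112,-0.032,0],"roll":0,"jaw":1},{"xyz":[0.0187,-0.0406,0],"roll":0,"jaw":1},{"xyz":[0.0276,-0.0476,0],"roll":0,"jaw":1},{"xyz":[0.0378,-0.0527,0],"roll":0,"jaw":1},{"xyz":[0.0488,-0.0557,0],"roll":0,"jaw":1},{"xyz":[0.0601,-0.0566,0],"roll":0,"jaw":1}]'
```

```text
time_s: 7.2
ee_pos: [516.3, 76.9, 80.3]
ee_rot: [180.0, 0.3, 86.1]
force: [1.7, -4.0, 4.4]
gripper_width: 24.9
```

```bash
python3 -m pendant '[{"xyz":[0.0113,0.0014,0],"roll":0,"jaw":1},{"xyz":[0.0221,0.005,0],"roll":0,"jaw":1},{"xyz":[0.032,0.0106,0],"roll":0,"jaw":1},{"xyz":[0.0406,0.018,0],"roll":0,"jaw":1},{"xyz":[0.0476,0.0269,0],"roll":0,"jaw":1},{"xyz":[0.0527,0.0371,0],"roll":0,"jaw":1},{"xyz":[0.0557,0.0481,0],"roll":0,"jaw":1},{"xyz":[0.0566,0.0594,0],"roll":0,"jaw":1}]'
```

```text
time_s: 8.2
ee_pos: [578.8, 131.9, 80.2]
ee_rot: [-179.8, 0.0, 86.1]
force: [-1.7, 1.3, 8.5]
gripper_width: 24.9
```

```bash
python3 -m pendant '[{"xyz":[-0.0014,0.0113,0],"roll":0,"jaw":1},{"xyz":[-0.005,0.0221,0],"roll":0,"jaw":1},{"xyz":[-0.0106,0.032,0],"roll":0,"jaw":1},{"xyz":[-0.018,0.0406,0],"roll":0,"jaw":1},{"xyz":[-0.0269,0.0476,0],"roll":0,"jaw":1},{"xyz":[-0.0371,0.0527,0],"roll":0,"jaw":1},{"xyz":[-0.0481,0.0557,0],"roll":0,"jaw":1},{"xyz":[-0.0594,0.0566,0],"roll":0,"jaw":1}]'
```

```text
time_s: 9.2
ee_pos: [631.7, 68.5, 80.2]
ee_rot: [-179.9, -0.0, 86.0]
force: [-2.3, 3.2, 6.6]
gripper_width: 25.0
```

```bash
python3 -m pendant '[{"xyz":[-0.0113,-0.0014,0],"roll":0,"jaw":1},{"xyz":[-0.0221,-0.005,0],"roll":0,"jaw":1},{"xyz":[-0.032,-0.0106,0],"roll":0,"jaw":1},{"xyz":[-0.0406,-0.018,0],"roll":0,"jaw":1},{"xyz":[-0.0476,-0.0269,0],"roll":0,"jaw":1},{"xyz":[-0.0527,-0.0371,0],"roll":0,"jaw":1},{"xyz":[-0.0557,-0.0481,0],"roll":0,"jaw":1},{"xyz":[-0.0566,-0.0594,0],"roll":0,"jaw":1}]'
```

```text
time_s: 10.2
ee_pos: [569.1, 16.2, 80.2]
ee_rot: [180.0, -0.0, 86.0]
force: [2.2, 3.1, 5.4]
gripper_width: 24.9
```

```bash
python3 -m pendant '[{"xyz":[0.0014,-0.0113,0],"roll":0,"jaw":1},{"xyz":[0.005,-0.0221,0],"roll":0,"jaw":1},{"xyz":[0.0106,-0.032,0],"roll":0,"jaw":1},{"xyz":[0.018,-0.0406,0],"roll":0,"jaw":1},{"xyz":[0.0269,-0.0476,0],"roll":0,"jaw":1},{"xyz":[0.0371,-0.0527,0],"roll":0,"jaw":1},{"xyz":[0.0481,-0.0557,0],"roll":0,"jaw":1},{"xyz":[0.0594,-0.0566,0],"roll":0,"jaw":1}]'
cat >> arc.py <<'E'
    print("deg45");arc(271.4,45)
E
python3 arc.py | tail -1
```

```text
time_s: 11.2
ee_pos: [516.3, 77.5, 80.3]
ee_rot: [180.0, 0.2, 86.1]
force: [1.6, -3.6, 6.1]
gripper_width: 24.8
271.4 {"xyz":[0.0057,0.0004,0],"roll":0,"jaw":1},{"xyz":[0.0113,0.0014,0],"roll":0,"jaw":1},{"xyz":[0.0168,0.0029,0],"roll":0,"jaw":1},{"xyz":[0.0221,0.005,0],"roll":0,"jaw":1},{"xyz":[0.0272,0.0075,0],"roll":0,"jaw":1},{"xyz":[0.032,0.0106,0],"roll":0,"jaw":1},{"xyz":[0.0365,0.0141,0],"roll":0,"jaw":1},{"xyz":[0.0406,0.018,0],"roll":0,"jaw":1}
```

```bash
python3 -m pendant '[{"xyz":[0.0057,0.0004,0],"roll":-5,"jaw":1},{"xyz":[0.0113,0.0014,0],"roll":-11,"jaw":1},{"xyz":[0.0168,0.0029,0],"roll":-17,"jaw":1},{"xyz":[0.0221,0.005,0],"roll":-23,"jaw":1},{"xyz":[0.0272,0.0075,0],"roll":-29,"jaw":1},{"xyz":[0.032,0.0106,0],"roll":-35,"jaw":1},{"xyz":[0.0365,0.0141,0],"roll":-40,"jaw":1},{"xyz":[0.0406,0.018,0],"roll":-44,"jaw":1}]'
```

```text
time_s: 12.2
ee_pos: [538.8, 119.8, 80.3]
ee_rot: [179.8, 0.1, 130.2]
force: [5.6, 3.5, 2.8]
gripper_width: 24.7
```

```bash
cat > chk.py <<'E'
from workcell import env
import numpy as np,sys
s=env.state();a=np.radians(s["ee_rot"][2]);f=s["force"];p=s["ee_pos"]
ft=f[0]*np.sin(a)-f[1]*np.cos(a);fr=f[0]*np.cos(a)+f[1]*np.sin(a)
print("along-cw %.1f radial %.1f crank deg %.1f r %.1f yaw %.1f"%(ft,fr,np.degrees(np.arctan2(p[1]-74.4,p[0]-573.9)),np.hypot(p[1]-74.4,p[0]-573.9),s["ee_rot"][2]))
sys.exit(ft<-float(sys.argv[1]))
E
python3 -m pendant '[{"xyz":[0,0.0008,0],"roll":0.8,"jaw":1},{"xyz":[0,0.0017,0],"roll":1.7,"jaw":1},{"xyz":[-0.0001,0.0026,0],"roll":2.6,"jaw":1},{"xyz":[-0.0001,0.0035,0],"roll":3.4,"jaw":1},{"xyz":[-0.0002,0.0044,0],"roll":4.3,"jaw":1},{"xyz":[-0.0002,0.0053,0],"roll":5.2,"jaw":1},{"xyz":[-0.0003,0.0061,0],"roll":6,"jaw":1},{"xyz":[-0.0003,0.0061,0],"roll":6,"jaw":1}]' 12 >/dev/null; python3 chk.py 5 &&
python3 -m pendant '[{"xyz":[0,0.0008,0],"roll":0.8,"jaw":1},{"xyz":[0,0.0017,0],"roll":1.7,"jaw":1},{"xyz":[-0.0001,0.0026,0],"roll":2.6,"jaw":1},{"xyz":[-0.0001,0.0035,0],"roll":3.4,"jaw":1},{"xyz":[-0.0002,0.0044,0],"roll":4.3,"jaw":1},{"xyz":[-0.0002,0.0053,0],"roll":5.2,"jaw":1},{"xyz":[-0.0003,0.0061,0],"roll":6,"jaw":1},{"xyz":[-0.0003,0.0061,0],"roll":6,"jaw":1}]' >/dev/null; python3 chk.py 5
```

```text
along-cw 5.1 radial 0.6 crank deg 123.4 r 57.5 yaw 124.0
along-cw 5.1 radial 0.6 crank deg 123.4 r 57.5 yaw 124.0False
False
```

```bash
sed -i 's/sys.exit(\(.*\))$/sys.exit(int(\1))/' chk.py; tail -1 chk.py
python3 -m pendant '[{"xyz":[0,0.0008,0],"roll":0.8,"jaw":1},{"xyz":[0,0.0017,0],"roll":1.7,"jaw":1},{"xyz":[-0.0001,0.0026,0],"roll":2.6,"jaw":1},{"xyz":[-0.0001,0.0035,0],"roll":3.4,"jaw":1},{"xyz":[-0.0002,0.0044,0],"roll":4.3,"jaw":1},{"xyz":[-0.0002,0.0053,0],"roll":5.2,"jaw":1},{"xyz":[-0.0003,0.0061,0],"roll":6,"jaw":1},{"xyz":[-0.0003,0.0061,0],"roll":6,"jaw":1}]' >/dev/null; python3 chk.py 5 &&
python3 -m pendant '[{"xyz":[0,0.0008,0],"roll":0.8,"jaw":1},{"xyz":[0,0.0017,0],"roll":1.7,"jaw":1},{"xyz":[-0.0001,0.0026,0],"roll":2.6,"jaw":1},{"xyz":[-0.0001,0.0035,0],"roll":3.4,"jaw":1},{"xyz":[-0.0002,0.0044,0],"roll":4.3,"jaw":1},{"xyz":[-0.0002,0.0053,0],"roll":5.2,"jaw":1},{"xyz":[-0.0003,0.0061,0],"roll":6,"jaw":1},{"xyz":[-0.0003,0.0061,0],"roll":6,"jaw":1}]' >/dev/null && python3 chk.py 5 &&
python3 -m pendant '[{"xyz":[0,0.0008,0],"roll":0.8,"jaw":1},{"xyz":[0,0.0017,0],"roll":1.7,"jaw":1},{"xyz":[-0.0001,0.0026,0],"roll":2.6,"jaw":1},{"xyz":[-0.0001,0.0035,0],"roll":3.4,"jaw":1},{"xyz":[-0.0002,0.0044,0],"roll":4.3,"jaw":1},{"xyz":[-0.0002,0.0053,0],"roll":5.2,"jaw":1},{"xyz":[-0.0003,0.0061,0],"roll":6,"jaw":1},{"xyz":[-0.0003,0.0061,0],"roll":6,"jaw":1}]' >/dev/null && python3 chk.py 5
```

```text
sys.exit(int(ft<-float(sys.argv[1])))
along-cw -0.1 radial 1.3 crank deg 119.0 r 57.6 yaw 118.0
along-cw -2.2 radial -0.4 crank deg 113.9 r 57.6 yaw 112.0
along-cw -2.4 radial 0.1 crank deg 107.8 r 57.6 yaw 106.0
```

```bash
python3 -m pendant '[{"xyz":[0,0.0008,0],"roll":0.8,"jaw":1},{"xyz":[0,0.0017,0],"roll":1.7,"jaw":1},{"xyz":[-0.0001,0.0026,0],"roll":2.6,"jaw":1},{"xyz":[-0.0001,0.0035,0],"roll":3.4,"jaw":1},{"xyz":[-0.0002,0.0044,0],"roll":4.3,"jaw":1},{"xyz":[-0.0002,0.0053,0],"roll":5.2,"jaw":1},{"xyz":[-0.0003,0.0061,0],"roll":6,"jaw":1},{"xyz":[-0.0003,0.0061,0],"roll":6,"jaw":1}]' >/dev/null; python3 chk.py 4.5 &&
python3 -m pendant '[{"xyz":[0,0.0008,0],"roll":0.8,"jaw":1},{"xyz":[0,0.0017,0],"roll":1.7,"jaw":1},{"xyz":[-0.0001,0.0026,0],"roll":2.6,"jaw":1},{"xyz":[-0.0001,0.0035,0],"roll":3.4,"jaw":1},{"xyz":[-0.0002,0.0044,0],"roll":4.3,"jaw":1},{"xyz":[-0.0002,0.0053,0],"roll":5.2,"jaw":1},{"xyz":[-0.0003,0.0061,0],"roll":6,"jaw":1},{"xyz":[-0.0003,0.0061,0],"roll":6,"jaw":1}]' >/dev/null && python3 chk.py 4.5 &&
python3 -m pendant '[{"xyz":[0,0.0008,0],"roll":0.8,"jaw":1},{"xyz":[0,0.0017,0],"roll":1.7,"jaw":1},{"xyz":[-0.0001,0.0026,0],"roll":2.6,"jaw":1},{"xyz":[-0.0001,0.0035,0],"roll":3.4,"jaw":1},{"xyz":[-0.0002,0.0044,0],"roll":4.3,"jaw":1},{"xyz":[-0.0002,0.0053,0],"roll":5.2,"jaw":1},{"xyz":[-0.0003,0.0061,0],"roll":6,"jaw":1},{"xyz":[-0.0003,0.0061,0],"roll":6,"jaw":1}]' >/dev/null && python3 chk.py 4.5 &&
python3 -m pendant '[{"xyz":[0,0.0008,0],"roll":0.8,"jaw":1},{"xyz":[0,0.0017,0],"roll":1.7,"jaw":1},{"xyz":[-0.0001,0.0026,0],"roll":2.6,"jaw":1},{"xyz":[-0.0001,0.0035,0],"roll":3.4,"jaw":1},{"xyz":[-0.0002,0.0044,0],"roll":4.3,"jaw":1},{"xyz":[-0.0002,0.0053,0],"roll":5.2,"jaw":1},{"xyz":[-0.0003,0.0061,0],"roll":6,"jaw":1},{"xyz":[-0.0003,0.0061,0],"roll":6,"jaw":1}]' >/dev/null && python3 chk.py 4.5 &&
python3 -m pendant '[{"xyz":[0,0.0008,0],"roll":0.8,"jaw":1},{"xyz":[0,0.0017,0],"roll":1.7,"jaw":1},{"xyz":[-0.0001,0.0026,0],"roll":2.6,"jaw":1},{"xyz":[-0.0001,0.0035,0],"roll":3.4,"jaw":1},{"xyz":[-0.0002,0.0044,0],"roll":4.3,"jaw":1},{"xyz":[-0.0002,0.0053,0],"roll":5.2,"jaw":1},{"xyz":[-0.0003,0.0061,0],"roll":6,"jaw":1},{"xyz":[-0.0003,0.0061,0],"roll":6,"jaw":1}]' >/dev/null && python3 chk.py 4.5
```

```text
along-cw -1.9 radial 1.2 crank deg 101.7 r 57.6 yaw 100.0
along-cw -2.0 radial 0.9 crank deg 95.5 r 57.6 yaw 94.0
along-cw -2.1 radial 2.5 crank deg 89.3 r 57.7 yaw 88.0
along-cw -1.6 radial 1.4 crank deg 83.2 r 57.7 yaw 82.0
along-cw -0.6 radial 2.3 crank deg 77.0 r 57.7 yaw 76.0
```

```bash
python3 -m pendant '[{"xyz":[0,0.0008,0],"roll":0.8,"jaw":1},{"xyz":[0,0.0017,0],"roll":1.7,"jaw":1},{"xyz":[-0.0001,0.0026,0],"roll":2.6,"jaw":1},{"xyz":[-0.0001,0.0035,0],"roll":3.4,"jaw":1},{"xyz":[-0.0002,0.0044,0],"roll":4.3,"jaw":1},{"xyz":[-0.0002,0.0053,0],"roll":5.2,"jaw":1},{"xyz":[-0.0003,0.0061,0],"roll":6,"jaw":1},{"xyz":[-0.0003,0.0061,0],"roll":6,"jaw":1}]' >/dev/null; python3 chk.py 4.5 &&
python3 -m pendant '[{"xyz":[0,0.0008,0],"roll":0.8,"jaw":1},{"xyz":[0,0.0017,0],"roll":1.7,"jaw":1},{"xyz":[-0.0001,0.0026,0],"roll":2.6,"jaw":1},{"xyz":[-0.0001,0.0035,0],"roll":3.4,"jaw":1},{"xyz":[-0.0002,0.0044,0],"roll":4.3,"jaw":1},{"xyz":[-0.0002,0.0053,0],"roll":5.2,"jaw":1},{"xyz":[-0.0003,0.0061,0],"roll":6,"jaw":1},{"xyz":[-0.0003,0.0061,0],"roll":6,"jaw":1}]' >/dev/null && python3 chk.py 4.5 &&
python3 -m pendant '[{"xyz":[0,0.0008,0],"roll":0.8,"jaw":1},{"xyz":[0,0.0017,0],"roll":1.7,"jaw":1},{"xyz":[-0.0001,0.0026,0],"roll":2.6,"jaw":1},{"xyz":[-0.0001,0.0035,0],"roll":3.4,"jaw":1},{"xyz":[-0.0002,0.0044,0],"roll":4.3,"jaw":1},{"xyz":[-0.0002,0.0053,0],"roll":5.2,"jaw":1},{"xyz":[-0.0003,0.0061,0],"roll":6,"jaw":1},{"xyz":[-0.0003,0.0061,0],"roll":6,"jaw":1}]' >/dev/null && python3 chk.py 4.5 &&
python3 -m pendant '[{"xyz":[0,0.0008,0],"roll":0.8,"jaw":1},{"xyz":[0,0.0017,0],"roll":1.7,"jaw":1},{"xyz":[-0.0001,0.0026,0],"roll":2.6,"jaw":1},{"xyz":[-0.0001,0.0035,0],"roll":3.4,"jaw":1},{"xyz":[-0.0002,0.0044,0],"roll":4.3,"jaw":1},{"xyz":[-0.0002,0.0053,0],"roll":5.2,"jaw":1},{"xyz":[-0.0003,0.0061,0],"roll":6,"jaw":1},{"xyz":[-0.0003,0.0061,0],"roll":6,"jaw":1}]' >/dev/null && python3 chk.py 4.5 &&
python3 -m pendant '[{"xyz":[0,0.0008,0],"roll":0.8,"jaw":1},{"xyz":[0,0.0017,0],"roll":1.7,"jaw":1},{"xyz":[-0.0001,0.0026,0],"roll":2.6,"jaw":1},{"xyz":[-0.0001,0.0035,0],"roll":3.4,"jaw":1},{"xyz":[-0.0002,0.0044,0],"roll":4.3,"jaw":1},{"xyz":[-0.0002,0.0053,0],"roll":5.2,"jaw":1},{"xyz":[-0.0003,0.0061,0],"roll":6,"jaw":1},{"xyz":[-0.0003,0.0061,0],"roll":6,"jaw":1}]' >/dev/null && python3 chk.py 4.5
```

```text
along-cw -2.2 radial 2.8 crank deg 70.8 r 57.7 yaw 70.0
along-cw -1.4 radial 1.1 crank deg 64.7 r 57.8 yaw 64.0
along-cw -2.0 radial 2.1 crank deg 58.5 r 57.9 yaw 58.0
along-cw -0.5 radial 1.9 crank deg 52.4 r 57.8 yaw 52.0
along-cw -1.8 radial 1.8 crank deg 46.2 r 57.9 yaw 46.0
```

```bash
python3 -m pendant '[{"xyz":[0,0.0008,0],"roll":0.8,"jaw":1},{"xyz":[0,0.0017,0],"roll":1.7,"jaw":1},{"xyz":[-0.0001,0.0026,0],"roll":2.6,"jaw":1},{"xyz":[-0.0001,0.0035,0],"roll":3.4,"jaw":1},{"xyz":[-0.0002,0.0044,0],"roll":4.3,"jaw":1},{"xyz":[-0.0002,0.0053,0],"roll":5.2,"jaw":1},{"xyz":[-0.0003,0.0061,0],"roll":6,"jaw":1},{"xyz":[-0.0003,0.0061,0],"roll":6,"jaw":1}]' >/dev/null; python3 chk.py 4.5 &&
python3 -m pendant '[{"xyz":[0,0.0008,0],"roll":0.8,"jaw":1},{"xyz":[0,0.0017,0],"roll":1.7,"jaw":1},{"xyz":[-0.0001,0.0026,0],"roll":2.6,"jaw":1},{"xyz":[-0.0001,0.0035,0],"roll":3.4,"jaw":1},{"xyz":[-0.0002,0.0044,0],"roll":4.3,"jaw":1},{"xyz":[-0.0002,0.0053,0],"roll":5.2,"jaw":1},{"xyz":[-0.0003,0.0061,0],"roll":6,"jaw":1},{"xyz":[-0.0003,0.0061,0],"roll":6,"jaw":1}]' >/dev/null && python3 chk.py 4.5 &&
python3 -m pendant '[{"xyz":[0,0.0008,0],"roll":0.8,"jaw":1},{"xyz":[0,0.0017,0],"roll":1.7,"jaw":1},{"xyz":[-0.0001,0.0026,0],"roll":2.6,"jaw":1},{"xyz":[-0.0001,0.0035,0],"roll":3.4,"jaw":1},{"xyz":[-0.0002,0.0044,0],"roll":4.3,"jaw":1},{"xyz":[-0.0002,0.0053,0],"roll":5.2,"jaw":1},{"xyz":[-0.0003,0.0061,0],"roll":6,"jaw":1},{"xyz":[-0.0003,0.0061,0],"roll":6,"jaw":1}]' >/dev/null && python3 chk.py 4.5 &&
python3 -m pendant '[{"xyz":[0,0.0008,0],"roll":0.8,"jaw":1},{"xyz":[0,0.0017,0],"roll":1.7,"jaw":1},{"xyz":[-0.0001,0.0026,0],"roll":2.6,"jaw":1},{"xyz":[-0.0001,0.0035,0],"roll":3.4,"jaw":1},{"xyz":[-0.0002,0.0044,0],"roll":4.3,"jaw":1},{"xyz":[-0.0002,0.0053,0],"roll":5.2,"jaw":1},{"xyz":[-0.0003,0.0061,0],"roll":6,"jaw":1},{"xyz":[-0.0003,0.0061,0],"roll":6,"jaw":1}]' >/dev/null && python3 chk.py 4.5 &&
python3 -m pendant '[{"xyz":[0,0.0008,0],"roll":0.8,"jaw":1},{"xyz":[0,0.0017,0],"roll":1.7,"jaw":1},{"xyz":[-0.0001,0.0026,0],"roll":2.6,"jaw":1},{"xyz":[-0.0001,0.0035,0],"roll":3.4,"jaw":1},{"xyz":[-0.0002,0.0044,0],"roll":4.3,"jaw":1},{"xyz":[-0.0002,0.0053,0],"roll":5.2,"jaw":1},{"xyz":[-0.0003,0.0061,0],"roll":6,"jaw":1},{"xyz":[-0.0003,0.0061,0],"roll":6,"jaw":1}]' >/dev/null && python3 chk.py 4.5; python3 -c "
from workcell import env;print(env.state()['time_s'])"
```

```text
along-cw -1.9 radial 2.6 crank deg 40.1 r 58.0 yaw 40.0
along-cw -1.5 radial 1.3 crank deg 34.0 r 58.0 yaw 34.0
along-cw -1.9 radial 0.9 crank deg 27.9 r 58.0 yaw 28.0
along-cw -1.5 radial 1.0 crank deg 21.8 r 58.1 yaw 22.0
along-cw -1.4 radial 2.4 crank deg 15.7 r 58.2 yaw 16.0
31.2
```

```bash
python3 -m pendant '[{"xyz":[0,0.0008,0],"roll":0.8,"jaw":1},{"xyz":[0,0.0017,0],"roll":1.7,"jaw":1},{"xyz":[-0.0001,0.0026,0],"roll":2.6,"jaw":1},{"xyz":[-0.0001,0.0035,0],"roll":3.4,"jaw":1},{"xyz":[-0.0002,0.0044,0],"roll":4.3,"jaw":1},{"xyz":[-0.0002,0.0053,0],"roll":5.2,"jaw":1},{"xyz":[-0.0003,0.0061,0],"roll":6,"jaw":1},{"xyz":[-0.0003,0.0061,0],"roll":6,"jaw":1}]' >/dev/null; python3 chk.py 4.5 &&
python3 -m pendant '[{"xyz":[0,0.0008,0],"roll":0.8,"jaw":1},{"xyz":[0,0.0017,0],"roll":1.7,"jaw":1},{"xyz":[-0.0001,0.0026,0],"roll":2.6,"jaw":1},{"xyz":[-0.0001,0.0035,0],"roll":3.4,"jaw":1},{"xyz":[-0.0002,0.0044,0],"roll":4.3,"jaw":1},{"xyz":[-0.0002,0.0053,0],"roll":5.2,"jaw":1},{"xyz":[-0.0003,0.0061,0],"roll":6,"jaw":1},{"xyz":[-0.0003,0.0061,0],"roll":6,"jaw":1}]' >/dev/null && python3 chk.py 4.5 &&
python3 -m pendant '[{"xyz":[0,0.0008,0],"roll":0.8,"jaw":1},{"xyz":[0,0.0017,0],"roll":1.7,"jaw":1},{"xyz":[-0.0001,0.0026,0],"roll":2.6,"jaw":1},{"xyz":[-0.0001,0.0035,0],"roll":3.4,"jaw":1},{"xyz":[-0.0002,0.0044,0],"roll":4.3,"jaw":1},{"xyz":[-0.0002,0.0053,0],"roll":5.2,"jaw":1},{"xyz":[-0.0003,0.0061,0],"roll":6,"jaw":1},{"xyz":[-0.0003,0.0061,0],"roll":6,"jaw":1}]' >/dev/null && python3 chk.py 4.5 &&
python3 -m pendant '[{"xyz":[0,0.0008,0],"roll":0.8,"jaw":1},{"xyz":[0,0.0017,0],"roll":1.7,"jaw":1},{"xyz":[-0.0001,0.0026,0],"roll":2.6,"jaw":1},{"xyz":[-0.0001,0.0035,0],"roll":3.4,"jaw":1},{"xyz":[-0.0002,0.0044,0],"roll":4.3,"jaw":1},{"xyz":[-0.0002,0.0053,0],"roll":5.2,"jaw":1},{"xyz":[-0.0003,0.0061,0],"roll":6,"jaw":1},{"xyz":[-0.0003,0.0061,0],"roll":6,"jaw":1}]' >/dev/null && python3 chk.py 4.5; python3 -c "
from workcell import env;print(env.state()['time_s'])"
```

```text
along-cw -1.9 radial 2.7 crank deg 9.7 r 58.2 yaw 10.0
along-cw -1.5 radial 1.2 crank deg 3.6 r 58.3 yaw 4.0
along-cw -3.9 radial 0.9 crank deg -1.4 r 58.3 yaw -2.0
along-cw -13.0 radial -0.1 crank deg -3.8 r 58.4 yaw -8.1
35.2
```

The stop showed clearly: the reaction rose from about 2 N to 13 N and the crank stalled at about -2°. I'll ease off gently before letting go.

```bash
python3 -m pendant '[{"xyz":[0,0,0],"roll":0,"jaw":1},{"xyz":[0,0,0],"roll":0,"jaw":1},{"xyz":[0,-0.001,0],"roll":0,"jaw":1},{"xyz":[0,-0.002,0],"roll":0,"jaw":1},{"xyz":[0,-0.003,0],"roll":0,"jaw":1},{"xyz":[0,-0.004,0],"roll":0,"jaw":1},{"xyz":[0,-0.005,0],"roll":0,"jaw":1},{"xyz":[0,-0.005,0],"roll":0,"jaw":1}]'; python3 chk.py 4.5
```

```text
time_s: 36.2
ee_pos: [632.3, 72.6, 80.1]
ee_rot: [-179.9, 0.1, -8.0]
force: [0.8, 5.9, 5.6]
gripper_width: 25.4
along-cw -5.9 radial -0.0 crank deg -1.8 r 58.4 yaw -8.0
```

```bash
python3 -m pendant '[{"xyz":[0,-0.001,0],"roll":0,"jaw":1},{"xyz":[0,-0.001,0],"roll":0,"jaw":0.4},{"xyz":[0,-0.001,0],"roll":0,"jaw":0},{"xyz":[0,-0.001,0],"roll":0,"jaw":0},{"xyz":[0,-0.001,0],"roll":0,"jaw":0},{"xyz":[0,-0.001,-0.015],"roll":0,"jaw":0},{"xyz":[0,-0.001,-0.04],"roll":0,"jaw":0},{"xyz":[0,-0.001,-0.07],"roll":0,"jaw":0}]'
python3 - <<'E'
from h import *
import time
s=env.state();p=s["ee_pos"];a=np.radians(s["ee_rot"][2])
P=[]
im,D=env.grab_frame("top");cv2.imwrite("pics/top2.png",im);cv2.imwrite("pics/top2c.png",cv2.resize(im[120:245,180:340],None,fx=5,fy=5))
P=cloud("top",D);q=P[205:232,272:300].reshape(-1,3);q=q[(q[:,2]>68)&(q[:,2]<95)];print("lock knob",len(q),q.mean(0))
k=np.array([509.3,-86])
d=k-p[:2];print("to knob tool x,y",d@[np.cos(a),np.sin(a)],d@[np.sin(a),-np.cos(a)],p,s["ee_rot"])
E
```

```text
time_s: 37.2
ee_pos: [633.6, 72.0, 151.5]
ee_rot: [-180.0, -0.0, -8.0]
force: [-0.1, 0.3, -1.1]
gripper_width: 90.5
lock knob 32 [509.25909988 -85.87111793  81.69403631]
to knob tool x,y -101.14612045388097 173.70920649753546 [633.59020129  71.97902382 151.52315012] [-1.79998429e+02 -2.37837826e-03 -7.98287189e+00]
```

View pics/top2c.png

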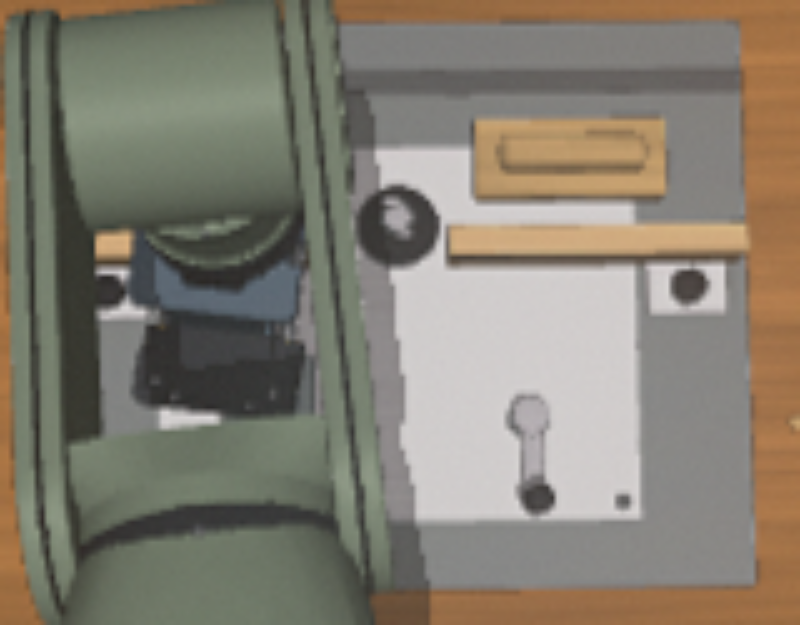

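The lock knob hasn't moved, at crop (537,497), i.e. (509,-86). Next I go over it with the jaws turned along y.

```bash
python3 -m pendant '[{"xyz":[-0.01,0.018,0],"roll":9,"jaw":0},{"xyz":[-0.026,0.045,0],"roll":19,"jaw":0},{"xyz":[-0.042,0.073,0],"roll":29,"jaw":0},{"xyz":[-0.058,0.1,0],"roll":39,"jaw":0},{"xyz":[-0.074,0.127,0],"roll":49,"jaw":0},{"xyz":[-0.09,0.154,0],"roll":59,"jaw":0},{"xyz":[-0.099,0.17,0],"roll":69,"jaw":0},{"xyz":[-0.101,0.174,0],"roll":79,"jaw":0}]'
python3 -m pendant '[{"xyz":[0,0,0],"roll":3,"jaw":0.3},{"xyz":[0,0,0.01],"roll":3,"jaw":0.4},{"xyz":[0,0,0.03],"roll":3,"jaw":0.4},{"xyz":[0,0,0.055],"roll":3,"jaw":0.4},{"xyz":[0,0,0.08],"roll":3,"jaw":0.4},{"xyz":[0,0,0.095],"roll":3,"jaw":0.4},{"xyz":[0,0,0.099],"roll":3,"jaw":0.4},{"xyz":[0,0,0.099],"roll":3,"jaw":0.4}]'
```

```text
time_s: 38.25
ee_pos: [508.9, -87.2, 150.9]
ee_rot: [-179.9, -0.0, -87.4]
force: [0.9, -0.5, -0.1]
gripper_width: 91.2
time_s: 39.25
ee_pos: [509.9, -86.3, 51.3]
ee_rot: [-180.0, -0.0, -90.0]
force: [-0.3, -0.1, -0.7]
gripper_width: 54.6
```

```bash
python3 -m pendant '[{"xyz":[0,0,0],"roll":0,"jaw":0.6},{"xyz":[0,0,0],"roll":0,"jaw":0.8},{"xyz":[0,0,0],"roll":0,"jaw":1},{"xyz":[0,0,0],"roll":0,"jaw":1},{"xyz":[0,0,0],"roll":0,"jaw":1},{"xyz":[0,0,0],"roll":0,"jaw":1},{"xyz":[0,0,0],"roll":0,"jaw":1},{"xyz":[0,0,0],"roll":0,"jaw":1}]' 15
python3 -m pendant '[{"xyz":[0.0045,-0.0002,0],"roll":-5,"jaw":1},{"xyz":[0.009,-0.0008,0],"roll":-10,"jaw":1},{"xyz":[0.0135,-0.0018,0],"roll":-15,"jaw":1},{"xyz":[0.0178,-0.0031,0],"roll":-20,"jaw":1},{"xyz":[0.022,-0.0049,0],"roll":-25,"jaw":1},{"xyz":[0.026,-0.007,0],"roll":-30,"jaw":1},{"xyz":[0.0298,-0.0094,0],"roll":-35,"jaw":1},{"xyz":[0.0334,-0.0122,0],"roll":-40,"jaw":1}]'
```

```text
time_s: 40.25
ee_pos: [509.5, -86.3, 51.2]
ee_rot: [-180.0, -0.0, -90.0]
force: [-1.0, -1.0, 2.2]
gripper_width: 16.5
time_s: 41.25
ee_pos: [521.8, -119.7, 51.1]
ee_rot: [-180.0, 0.0, -49.8]
force: [-1.2, -0.3, 2.2]
gripper_width: 17.3
```

```bash
python3 -m pendant '[{"xyz":[0.0036,-0.0001,0],"roll":-4,"jaw":1},{"xyz":[0.0072,-0.0005,0],"roll":-8,"jaw":1},{"xyz":[0.0108,-0.0011,0],"roll":-12,"jaw":1},{"xyz":[0.0143,-0.002,0],"roll":-16,"jaw":1},{"xyz":[0.0178,-0.0031,0],"roll":-20,"jaw":1},{"xyz":[0.0211,-0.0045,0],"roll":-24,"jaw":1},{"xyz":[0.0244,-0.0061,0],"roll":-28,"jaw":1},{"xyz":[0.0244,-0.0061,0],"roll":-28,"jaw":1}]'
```

```text
time_s: 42.25
ee_pos: [542.6, -134.8, 51.2]
ee_rot: [180.0, -0.1, -22.0]
force: [0.3, -1.7, 2.5]
gripper_width: 16.9
```

```bash
python3 -m pendant '[{"xyz":[0.0005,0,0],"roll":-0.5,"jaw":1},{"xyz":[0.001,0,0],"roll":-1,"jaw":1},{"xyz":[0.0015,0,0],"roll":-1.5,"jaw":1},{"xyz":[0.002,0,0],"roll":-2,"jaw":1},{"xyz":[0.0025,-0.0001,0],"roll":-2.5,"jaw":1},{"xyz":[0.003,-0.0001,0],"roll":-3,"jaw":1},{"xyz":[0.0035,-0.0002,0],"roll":-3.5,"jaw":1},{"xyz":[0.0035,-0.0002,0],"roll":-3.5,"jaw":1}]'
```

```text
time_s: 43.25
ee_pos: [542.7, -134.4, 51.0]
ee_rot: [-180.0, 0.3, -18.5]
force: [-5.2, 1.0, 9.1]
gripper_width: 17.3
```

The lever is on its end stop: no further advance, and the reaction has risen. I release and retreat.

```bash
python3 -m pendant '[{"xyz":[-0.001,0,0],"roll":0,"jaw":1},{"xyz":[-0.001,0,0],"roll":0,"jaw":0.6},{"xyz":[-0.001,0,0],"roll":0,"jaw":0.4},{"xyz":[-0.001,0,0],"roll":0,"jaw":0.4},{"xyz":[-0.001,0,0],"roll":0,"jaw":0.4},{"xyz":[-0.001,0,-0.02],"roll":0,"jaw":0.4},{"xyz":[-0.001,0,-0.05],"roll":0,"jaw":0.4},{"xyz":[-0.001,0,-0.09],"roll":0,"jaw":0.4}]'
python3 -m pendant '[{"xyz":[0,0,-0.04],"roll":0,"jaw":0.4},{"xyz":[-0.03,0.03,-0.08],"roll":0,"jaw":0.4},{"xyz":[-0.07,0.07,-0.1],"roll":0,"jaw":0.4},{"xyz":[-0.11,0.11,-0.12],"roll":0,"jaw":0.4},{"xyz":[-0.15,0.15,-0.12],"roll":0,"jaw":0.4},{"xyz":[-0.15,0.15,-0.12],"roll":0,"jaw":0.4},{"xyz":[-0.15,0.15,-0.12],"roll":0,"jaw":0.4},{"xyz":[-0.15,0.15,-0.12],"roll":0,"jaw":0.4}]'
python3 - <<'E'
from h import *
im,D=env.grab_frame("top");cv2.imwrite("pics/top3c.png",cv2.resize(im[110:280,110:420],None,fx=2.5,fy=2.5)[:, :775])
P=cloud("top",D)
def f(n,q,a,b):
    q=q.reshape(-1,3);q=q[(q[:,2]>a)&(q[:,2]<b)];m=q.mean(0) if len(q) else None;print(n,len(q),m);return m
k=f("lock knob",P[200:240,272:318],68,95)
f("crank grip",P[180:225,195:260],105,135)
if k is not None:print("lock rad",np.arctan2(-(k[1]+85.5),-(k[0]-560.7)))
E
```

```text
time_s: 44.25
ee_pos: [543.8, -135.0, 141.1]
ee_rot: [180.0, 0.1, -18.5]
force: [1.2, 0.6, 0.1]
gripper_width: 54.7
time_s: 45.25
ee_pos: [355.6, -229.5, 260.7]
ee_rot: [-180.0, 0.0, -18.4]
force: [0.0, 0.4, -0.2]
gripper_width: 55.0
lock knob 33 [ 541.52149236 -132.5841346    79.62437013]
crank grip 15 [622.11515867  72.74735749 116.51290729]
lock rad 1.1839919703326551
```

View pics/top3c.png

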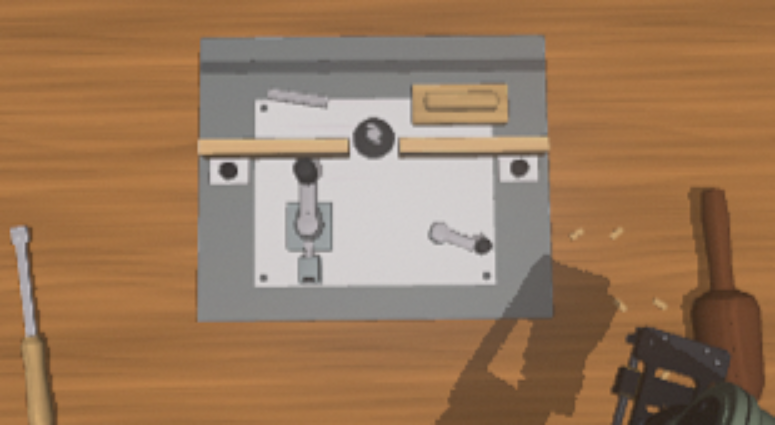

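Run:
```python
from h import *
im,D=env.grab_frame("top");P=cloud("top",D)
q=P[165:195,220:246].reshape(-1,3);q=q[(q[:,2]>105)&(q[:,2]<135)];m=q.mean(0);print(len(q),m,np.degrees(np.arctan2(m[1]-74.4,m[0]-573.9)),env.state()["time_s"])
env.job_done()
```

```text
67 [630.65806954  73.28997453 119.02699526] -1.120398711090023 45.35
the job is handed in; nothing more can be done
```

I wound the crank clockwise about 2¼ turns to its stop, swung the lock lever to its locked end, and handed the job in at about 45 s. No verdict was reported.

**Winding:** The main winding ran at about 4 s a turn, with the grip held over both heavy points. I wound the last third of a turn slowly, in 6 mm steps with a light 12 N grip. That stretch was well below the pace you asked for, because I was feeling for the stop.

**Stop:** The reaction rose from about 2 N to 13 N and the crank stalled. I eased back to 6 N before letting go. A picture after release put the crank at about −1.1°, and the stop was felt at roughly −1°, so it should be within the 6 mm allowance. I did not measure the cutter's height. I can't read the rod twist directly, but 13 N is well under the 24 N limit.

**Lock:** I gripped the knob and swung it until it would not go further and the reaction rose. A picture after release gave about 1.18 rad; the end stop is at 1.2 and more than 1.1 is needed.

**Last checks:**
- The gripper was open and clear of everything, with the force reading near zero.
- In the last picture the push block, setting bar, gouge and mallet looked undisturbed. The edge of the picture cut off part of the gouge, and the gripper hid part of the mallet.
- One early force check exited wrongly because of a script bug and skipped a step. I fixed it, with no effect on the run.
- The first crank-position check after release used too small a window and read low. The wider repeat gave the −1.1° above.

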